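# Hold the drill guide over the plate in its tray

### The arm

A 6-joint arm with a two-finger parallel gripper is mounted at the origin on the work surface. World frame = base frame: x ahead of the robot, y to its left, z up, the work surface at z = 0. Lengths are in m, angles in rad, forces in N, time in s.
With the tool pointing down it reaches from about 0.35 to 0.85 m from the base axis. Payload 8.1 kg.
Tool frame: the origin (TCP) lies between the finger pads; the fingertips stand nose_length ahead of it and the grasp point (between the pads) lies 2 mm behind it (nose_length is the distance from the TCP to the fingertips, in m); z points along the fingers, x is the direction in which the jaws open and shut, and the axes are right-handed (so a half turn about z gives the same grasp; the last joint's range is limited). The gripper opens to 93 mm and grips with 3 to 60 N. Pads are 15 mm wide; open, the fingers measure 128 mm over their backs; the gripper's body (75 mm by 188 mm) begins 65 mm behind the grasp point.
Start: joints at [1.129, 0.13, 1.488, -0, 1.523, -0.085], TCP at [0.21, 0.562, 0.236] pointing down, gripper open.
Joint ranges: [-2.96, 2.96], [-0.89, 2.26], [0.02, 2.5], [-1.34, 4.48], [0, 2.73], [-2.66, 2.66]. Speed limits (rad/s): [2.39, 2.39, 2.79, 3.14, 3.14, 3.14].

### API

Orientations are given as a rotation vector (axis times angle).
In Python, from plant import * gives the robot as it stands.
- The arm moves only by the tool carry_out, never from a script. Its argument "steps" is a list of rows, each an object with "xyz": the shift along the world's x, y, z in cm, a list of three; "rot": the turn, a rotation vector about the world's x, y, z in degrees, a list of three. In form: [{"xyz": [tx, ty, tz], "rot": [rx, ry, rz]}, ...]. A call has 1 to 10 rows; each row is the pose to reach, as a shift and turn from the pose commanded when the call began; what a row does not reach only later rows make up. A row lasts 1/10 s, in which the tool goes at most 50 mm and 8.59 degrees, less where a joint would pass 70% of its speed; a pose out of reach is approached as far as the arm can. A call with a gripper value outside its range is refused whole. "grip" is the opening, from 0 (shut) to 1 (fully open), set as the call begins (left out, the last holds). The fingers move at their own pace and stop on an object; "force" is the grip in N (left out, the last holds). Time passes only in rows, so rows that repeat a pose let the fingers close. It gives the time, the measured TCP pose, the force and the opening at its end, in the units of the state.
- read_state(): the state, without advancing time (a new reading comes with each control period).
- read_camera(name): name is "scene" or "top" or "wrist"; returns the picture (384x512x3 uint8, red, green, blue); there is no depth.
- calibration(name): a dict with "fov_y" (degrees; the focal length in pixels is half the picture's height over the tangent of half this angle, whatever the lens; pixels are square), "cx", "cy" (the principal point, pixels), "xyz" and "attitude" of the camera in the world. Camera axes: x right, y down, z forward; pixel columns grow to the right and rows downward; lengths in m; the calibration is good to about 2 mm. A picture is of the moment at which its call begins: read the wrist's pose just before it. calibration takes no time and is no camera call; for the wrist camera it gives the pose at the moment of the call.
- close_job(): hands the job in, once; it reports no verdict.
The state is a dict: "t": time; "q": joint angles; "dq": joint speeds; "joint_torque": joint torques, N m; "tool_pos": TCP position; "orientation": TCP orientation; "force": force on the tool from outside, world axes, zero at the start; "wrist_torque": the same for the moment, N m; "opening": finger opening in m.
Only numpy, scipy, OpenCV 4.12 (cv2) and the standard library are available. Lean on these libraries where they do the work, as an engineer would, in place of code of your own. Each camera call takes 0.05 s, during which the arm holds its last target.

### The job

Lay the flat steel plate with two holes flat in the long compartment of the plywood tray and let go of it. Then pick up the white drill guide, carry it over the length of white trunking without bumping that, and finish holding it level about a centimetre above the plate, centred on it and lengthwise with it so that the holes line up, never touching the plate or tray with the guide; the program ends while the gripper is still holding it there. Leave everything else where it is.

Things in the scene. Friction and masses are not known exactly. Their poses are not given: they have to be found in the camera images.
- plate: Flat steel plate to be laid in the tray: 110 (x) x 32 (y) x 8 (z) mm, 0.15 to 0.26 kg, with two 10 mm through holes on its x axis, 36 mm either side of the centre. Origin: centre of its underside. It starts flat on the bench to the robot's right; it is the same after a half turn about z. Pick it up across its 32 mm width at the middle.
- guide: White plastic drill guide, about 0.13 kg: a foot 92 (x) x 44 (y) x 8 (z) mm with a solid rib along x, 92 x 24 mm, that rises from the foot to 46 mm above the underside; two steel bushes (18 mm across) on the rib's top, 36 mm either side of the centre, show 2.5 mm above it. Origin: centre of its underside. The same after a half turn about z. It starts standing on its foot on the bench to the robot's right. Grip the rib across its 24 mm width.
- tray: Plywood tray, fixed on the bench to the robot's left: base 196 (x) x 110 (y) x 10 mm, from x = -65 to +131 mm and y = -55 to +55 mm of its origin. Its walls are 5 mm thick and rise 10 mm above the base's top (to 20 mm above the bench). Two compartments: the long one along x (see long_bay) and a cross one, 50 (x) x 90 (y) mm, centred at x = +89 mm, with a spacer in it. Origin: on the underside, below the centre of the long compartment.
- long_bay (a point): Centre of the floor of the tray's long compartment, 10 mm above the bench; axes as the tray's. The compartment is 118 mm long (x) and 40 mm wide (y) inside, its walls 10 mm high. The middle 56 mm of both long walls is left open for fingers, and outside them the base is bare for another 35 mm. The plate lies in it with its x axis along the compartment's x, either way round; its top is then 18 mm above the bench.
- trunking: Length of white plastic cable and pipe trunking, fixed on the bench between the tray and the parts: 400 (x) x 66 (y) x 70 (z) mm, running away from the robot. Origin: centre of its underside. Not to be bumped.
- spacer: Loose bystander; to be left where it is. Plain steel spacer without holes, 30 (x) x 72 (y) x 8 mm, lying in the tray's cross compartment. Origin: centre of underside.
- acrylic_box: Loose bystander; to be left where it is. Empty clear acrylic box, open at the top, 110 (x) x 90 (y) x 70 mm, beyond the tray. Origin: centre of underside.
- dispenser: Loose bystander; to be left where it is. Round clear screw dispenser, 65 mm across and 98 mm high with its black plunger, to the right of the parts. Origin: centre of underside.
- square: Loose bystander; to be left where it is. Steel square lying flat, blade 150 mm along x, stock 110 mm along y, 14 mm thick, beyond the parts. Origin: on the underside, on the blade's centre line, 60 mm beyond the stock's blade-side face.
- tape: Loose bystander; to be left where it is. Grey tape measure standing on edge, 66 (x) x 38 (y) x 62 mm, to the robot's left, near the tray. Origin: centre of underside.
- pencil: Loose bystander; to be left where it is. Flat carpenter's pencil, 14 (x) x 170 (y) x 9 mm, to the right of the parts, pointing away from the robot. Origin: centre of underside.
- level: Loose bystander; to be left where it is. Aluminium spirit level standing on edge, 24 (x) x 300 (y) x 50 mm, on the left, beside the toolbox, pointing away from the robot. Origin: centre of underside.
Things that resemble listed ones, but are neither listed nor needed, are in the scene too. What is shaped like the plate but red or turquoise is not meant.

How it is judged:
On the way, in this order (a step that is already met when the one before it is completed fails the run):
1. the plate lies flat in the long compartment and has been let go (x of plate in the frame of long_bay between -0.0065 and 0.0065 m and y of plate in the frame of long_bay between -0.0065 and 0.0065 m and z of plate in the frame of long_bay between -0.003 and 0.003 m and angle between the x axis of plate and the x axis of long_bay, either way round below 0.12 rad and angle between plate's own z axis and vertical below 0.06 rad and contact force between plate and the fingers below 0.1 N), for 0.2 s.
2. the guide is carried over the trunking (y of guide in the frame of trunking between -0.06 and 0.06 m and x of guide in the frame of trunking between -0.24 and 0.24 m and height (world z) of guide above 0.07 m and contact force between guide and the fingers above 0.5 N), for 0.02 s.
At the end, for the whole second after the job is handed in: Plate flat and let go in the long compartment (6.5 mm, 0.12 rad, 3 mm of the floor); guide held still in the fingers, 3 to 20 mm above the plate, centred within 7 mm, lengthwise within 0.10 rad, level within 0.09 rad, touching neither plate nor tray (all of step 1 and horizontal distance between guide and plate below 0.007 m and angle between the x axis of guide and the x axis of plate, either way round below 0.1 rad and angle between guide's own z axis and vertical below 0.09 rad and z of guide in the frame of plate between 0.011 and 0.028 m and contact force between guide and the fingers above 1 N and contact force between guide and plate below 0.05 N and contact force between guide and tray below 0.05 N and linear speed of each of guide, plate below 0.02 m/s and angular speed of guide below 0.2 rad/s); the arm keeps its last pose, push and grip.
It fails at once if the trunking is bumped (over 3 N) (contact force between trunking and anything else above 3 N).
It fails at once if the guide touches the plate or the tray (over 1 N) (contact force between guide and plate above 1 N or contact force between guide and tray above 1 N).
It fails at once if a bystander is moved more than 20 mm (distance of any of spacer, acrylic_box, dispenser, square, tape, pencil, level from where it was at the start of the episode above 0.02 m).
It also fails if it takes over 64 s, if anything falls off the work surface, if the arm or the gripper's body presses on something with over 40 N, if the wrist force passes 120 N, or if a joint passes its speed limit or range.

## Working session

There is one attempt and no reset: what is moved stays moved. The work goes in short steps, Python scripts to look and compute and a tool call to move; the robot and the scene stay as the last step left them, time stands still between calls to the robot, and variables do not carry over. Pictures are saved under pics/ and viewed, and the job is handed in when it is done.

Besides the shell and the picture viewer there is one more tool, called after "Request:" as name(argument=value, ...) on one line, values as JSON. carry_out: Moves the arm, as the interface text tells. Its arguments: {"type":"object","properties":{"steps":{"type":"array","items":{"type":"object","properties":{"xyz":{"type":"array","items":{"type":"number"}},"rot":{"type":"array","items":{"type":"number"}}}}},"grip":{"type":"number"},"force":{"type":"number"}},"required":["steps"]}

```bash
ls; mkdir -p pics
python3 - <<'E'
from plant import *
import cv2
print(read_state())
for n in ["scene","top","wrist"]:
    print(n,calibration(n))
    cv2.imwrite(f"pics/{n}0.png",cv2.cvtColor(read_camera(n),cv2.COLOR_RGB2BGR))
E
```

```text
pics
{'t': 0.0, 'q': array([ 1.12859644e+00,  1.31155565e-01,  1.48927639e+00, -6.01762566e-05,
        1.52299278e+00, -8.54012592e-02]), 'dq': array([ 0.00042208,  0.00145748, -0.00096975,  0.00025707, -0.00015685,
        0.00027119]), 'joint_torque': array([-2.55007202e-03, -5.59852767e+01, -4.91747832e+01,  7.65026081e-02,
        3.59539955e-02, -1.17494242e-04]), 'tool_pos': array([0.20933452, 0.5617231 , 0.23459235]), 'orientation': array([ 2.57959380e+00,  1.79143296e+00, -2.44735182e-03]), 'force': array([-0.68908659,  0.13440986,  0.74377364]), 'wrist_torque': array([-0.00220053,  0.03800543,  0.02292172]), 'opening': 0.09265962665834589}
scene {'fov_y': 57.8024482372342, 'cx': 261.3304628853317, 'cy': 189.84524357327626, 'xyz': array([ 0.94960993, -0.70966281,  0.5623457 ]), 'attitude': array([-2.09458016, -0.48521803,  0.29074532])}
top {'fov_y': 56.35801892442323, 'cx': 255.44332513288086, 'cy': 187.89002552979008, 'xyz': array([0.4888044 , 0.02858037, 1.04710851]), 'attitude': array([-2.20086737,  2.18803843, -0.06155963])}
wrist {'fov_y': 65.20711504215141, 'cx': 260.04205503510366, 'cy': 192.6686710115917, 'xyz': array([0.13549092, 0.58983918, 0.38474303]), 'attitude': array([2.37725824, 1.65027508, 0.2372582 ])}
```

View pics/top0.png

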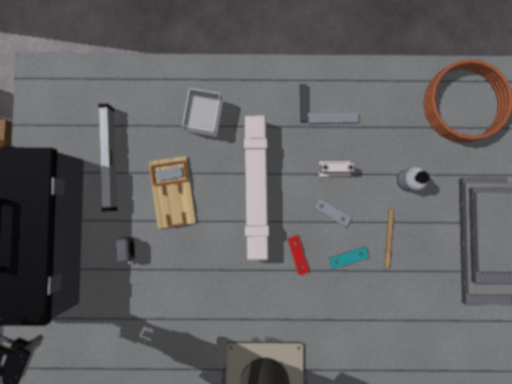

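View pics/scene0.png

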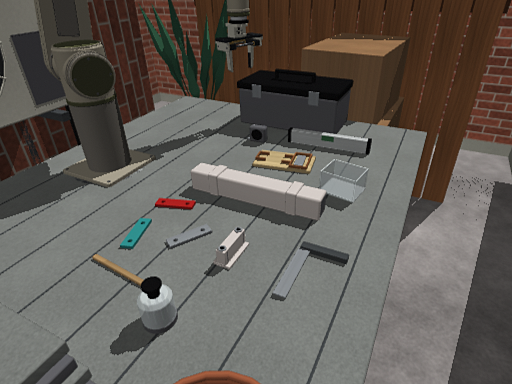

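View pics/wrist0.png

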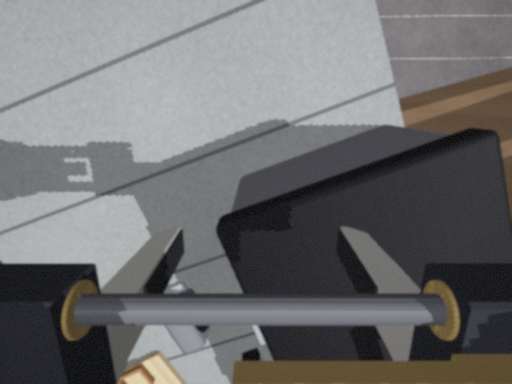

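The top view shows the plate at about (333,213), the guide at (336,169), the trunking at (257,187) and the tray at (173,192). World +x is up in the picture and +y is left. I'll measure these coarsely.

```bash
cat > h.py <<'E'
from plant import *
import cv2, numpy as np
from scipy.spatial.transform import Rotation as R
def grab(n,f):
    c=calibration(n); im=cv2.cvtColor(read_camera(n),cv2.COLOR_RGB2BGR); cv2.imwrite(f"pics/{f}.png",im)
    np.savez(f"pics/{f}.npz",**{k:np.array(v) for k,v in c.items()}); return c,im
def load(f):
    return dict(np.load(f"pics/{f}.npz")),cv2.imread(f"pics/{f}.png")
def foc(c): return 192/np.tan(np.radians(float(c["fov_y"]))/2)
def ray(c,uv,z):
    uv=np.atleast_2d(np.array(uv,float)); f=foc(c)
    d=np.c_[(uv[:,0]-c["cx"])/f,(uv[:,1]-c["cy"])/f,np.ones(len(uv))]
    d=R.from_rotvec(c["attitude"]).apply(d); o=np.array(c["xyz"])
    return o+d*((z-o[2])/d[:,2])[:,None]
def proj(c,p):
    p=R.from_rotvec(c["attitude"]).inv().apply(np.atleast_2d(p)-c["xyz"]); f=foc(c)
    return np.c_[c["cx"]+f*p[:,0]/p[:,2],c["cy"]+f*p[:,1]/p[:,2]]
def crop(im,x0,y0,x1,y1,s,f): cv2.imwrite(f"pics/{f}.png",cv2.resize(im[y0:y1,x0:x1],None,fx=s,fy=s,interpolation=cv2.INTER_CUBIC))
E
python3 - <<'E'
from h import *
c,im=grab("top","t1")
crop(im,285,145,385,235,7,"t1a"); crop(im,140,145,270,270,5,"t1b")
print(ray(c,[(333,213)],.008), ray(c,[(336,163)],.046), ray(c,[(173,192)],.01))
E
```

```text
[[ 0.4741506 -0.1976492  0.008    ]] [[ 0.61487538 -0.1986488   0.046     ]] [[0.53216271 0.26580762 0.01      ]]
```

View pics/t1a.png

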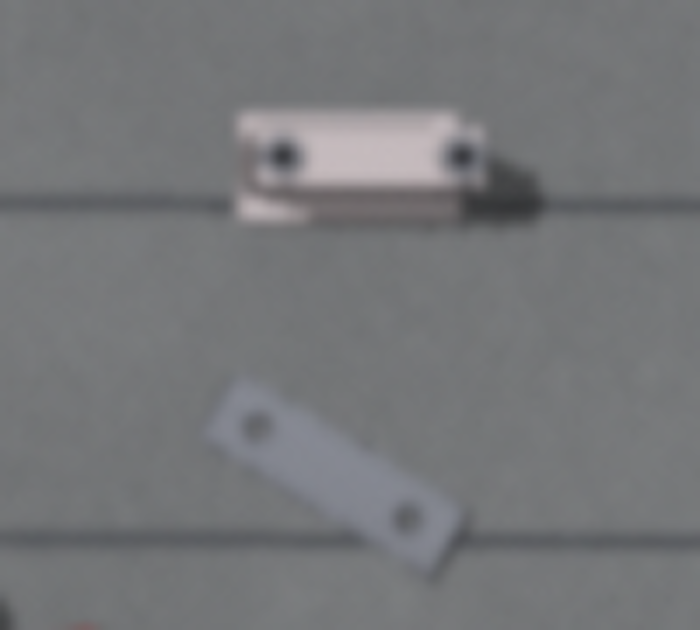

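View pics/t1b.png

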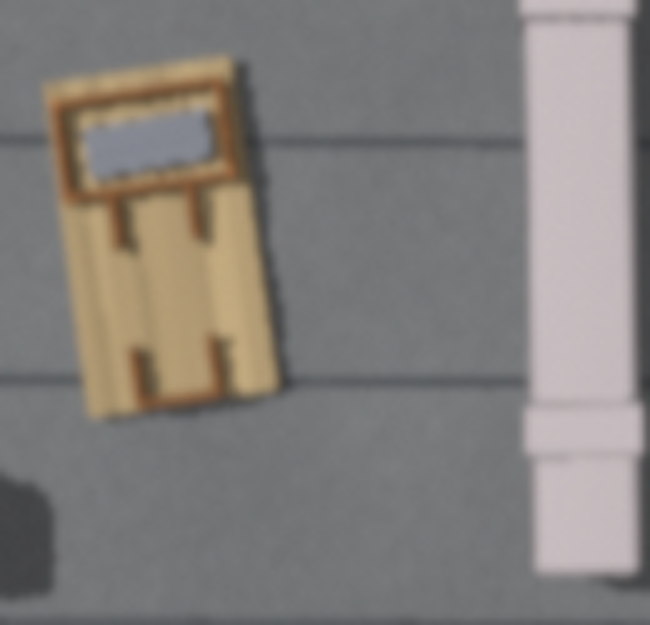

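The plate holes, the guide bushes and the tray corners all show clearly in the enlargements. I'll turn these into poses.

Run:
```python
from h import *
c,im=load("t1")
U=lambda p,x0,y0,s:[((x+.5)/s-.5+x0,(y+.5)/s-.5+y0) for x,y in p]
def rep(n,P):
    d=P[1]-P[0]; print(n,P.mean(0).round(4),"len",np.linalg.norm(d).round(4),"ang",np.degrees(np.arctan2(d[1],d[0])).round(2))
rep("plate",ray(c,U([(256,426),(407,517)],285,145,7),.008))
rep("guide",ray(c,U([(283,155),(462,155)],285,145,7),.0485))
T=ray(c,U([(45,87),(235,58),(280,390),(92,416)],140,145,5),.01);print(T.round(4))
rep("tray",np.array([(T[2]+T[3])/2,(T[0]+T[1])/2]));print(np.linalg.norm(T[0]-T[1]))
u=(T[0]+T[1]-T[2]-T[3])/2;u/=np.linalg.norm(u);print("bay",(T[2]+T[3])/2+.065*u)
rep("trunk",ray(c,U([(585,575),(575,10)],140,145,5),.07))
m=cv2.inRange(cv2.cvtColor(im,cv2.COLOR_BGR2HSV),(0,0,150),(179,60,255)); 
n,l,s,ce=cv2.connectedComponentsWithStats(m)
for i in range(1,n):
  if s[i,4]>60: print(s[i],ray(c,[(s[i,0],s[i,1]),(s[i,0]+s[i,2],s[i,1]+s[i,3])],.07).round(3).tolist())
```

```text
plate [ 0.4772 -0.1945  0.008 ] len 0.0725 ang -120.86
guide [ 0.6041 -0.203   0.0485] len 0.0716 ang -89.66
[[0.6191 0.3383 0.01  ]
 [0.6367 0.2281 0.01  ]
 [0.4443 0.1991 0.01  ]
 [0.4288 0.3071 0.01  ]]
tray [0.5322 0.2682 0.01  ] len 0.1937 ang 8.96
0.11159852305994032
bay [0.50072637 0.26320266 0.01      ]
trunk [0.502  0.0266 0.07  ] len 0.3076 ang 1.35
[188  97  31  35 821] [[0.793, 0.215, 0.07], [0.696, 0.129, 0.07]]
[ 99 108  10  59 456] [[0.761, 0.461, 0.07], [0.597, 0.428, 0.07]]
[ 244  115   24  145 2971] [[0.744, 0.06, 0.07], [0.347, -0.008, 0.07]]
[319 161  32  10 250] [[0.617, -0.147, 0.07], [0.59, -0.234, 0.07]]
[406 168  16  20 169] [[0.599, -0.385, 0.07], [0.545, -0.428, 0.07]]
[244 345  58  23 691] [[0.122, 0.055, 0.07], [0.063, -0.099, 0.07]]
```

Run:
```python
import plant; print([n for n in dir(plant) if n[0]!='_']); print(getattr(plant,'nose_length',None))
from h import *
c=calibration("wrist"); s=read_state()
Rt=R.from_rotvec(s["orientation"]); Rc=R.from_rotvec(c["attitude"])
print(Rt.as_matrix().round(3)); print("cam in tool",Rt.inv().apply(c["xyz"]-s["tool_pos"]), (Rt.inv()*Rc).as_matrix().round(3))
print(proj(c,s["tool_pos"]))
ct,_=load("t1"); print(ray(ct,[(124,250)],.05),ray(ct,[(203,112)],.0))
print(s["t"])
```

```text
['IKError', 'calibration', 'close_job', 'nose_length', 'read_camera', 'read_state']
0.017
[[ 0.349  0.937 -0.   ]
 [ 0.937 -0.349 -0.001]
 [-0.001 -0.    -1.   ]]
cam in tool [ 0.00025917 -0.07901321 -0.15006348] [[ 1.    -0.001 -0.001]
 [ 0.001  0.959  0.285]
 [ 0.    -0.285  0.959]]
[[259.77821245 252.260539  ]]
[[0.3695793  0.38883366 0.05      ]] [[0.77005013 0.18369114 0.        ]]
0.2
```

Request:
carry_out(steps=[{"xyz": [29, -30, 0], "rot": [0, 0, 0]}, {"xyz": [29, -30, 0], "rot": [0, 0, 0]}, {"xyz": [29, -30, 0], "rot": [0, 0, 0]}, {"xyz": [29, -30, 0], "rot": [0, 0, 0]}, {"xyz": [29, -30, 0], "rot": [0, 0, 0]}, {"xyz": [29, -30, 0], "rot": [0, 0, 0]}, {"xyz": [29, -30, 0], "rot": [0, 0, 0]}, {"xyz": [29, -30, 0], "rot": [0, 0, 0]}, {"xyz": [29, -30, 0], "rot": [0, 0, 0]}, {"xyz": [29, -30, 0], "rot": [0, 0, 0]}], grip=1)

```text
t: 1.2
tool_pos: [0.5009, 0.2602, 0.2353]
orientation: [2.584, 1.787, -0.001]
force: [-0.3, 0.8, -0.3]
opening: 0.093
```

Request:
carry_out(steps=[{"xyz": [0, 0, 0], "rot": [0, 0, 0]}, {"xyz": [0, 0, 0], "rot": [0, 0, 0]}, {"xyz": [0, 0, 0], "rot": [0, 0, 0]}, {"xyz": [0, 0, 0], "rot": [0, 0, 0]}])

```text
t: 1.6
tool_pos: [0.4988, 0.2633, 0.2358]
orientation: [-2.579, -1.794, -0.0]
force: [0.5, 0.1, -0.2]
opening: 0.0929
```

Run:
```python
from h import *
c,im=grab("wrist","w1"); s=read_state(); print(s["t"],s["tool_pos"],s["orientation"])
print(proj(c,[[.5,.263,.01]]))
cv2.imwrite("pics/w1b.png",cv2.resize(im[0:340,60:510],None,fx=1.7,fy=1.7,interpolation=cv2.INTER_CUBIC))
```

```text
1.65 [0.49894705 0.26309925 0.23571391] [-2.57894979e+00 -1.79400323e+00 -1.76155489e-04]
[[260.0956553 169.0864928]]
```

View pics/w1b.png

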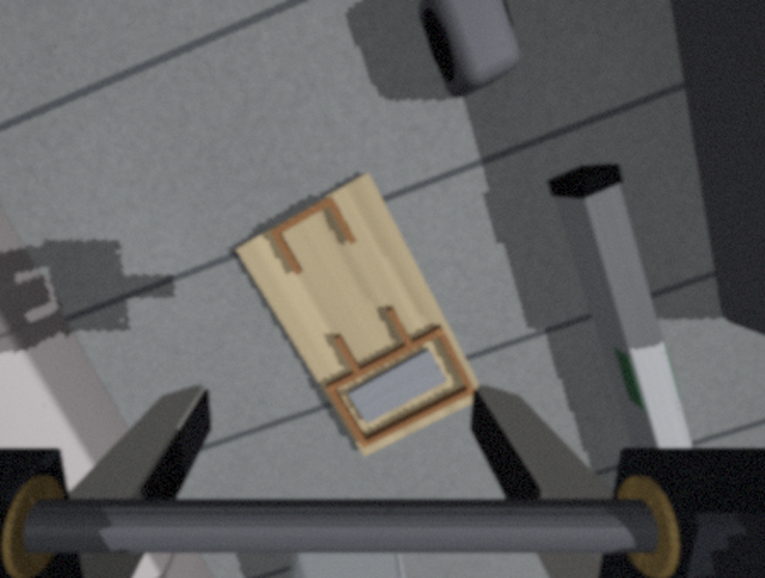

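The tray is fully visible, with corners at about (235,250), (368,175), (477,388) and (362,455) in the enlargement. I'll mask the wood, cast the contour onto z = 10 mm and fit a rectangle.

```bash
cat >> h.py <<'E'
def woodfit(f):
    c,im=load(f)
    hsv=cv2.cvtColor(im,cv2.COLOR_BGR2HSV)
    m=cv2.inRange(hsv,(5,60,60),(35,255,255)); 
    cs,_=cv2.findContours(m,cv2.RETR_EXTERNAL,cv2.CHAIN_APPROX_NONE)
    best=None
    for k in cs:
        if cv2.contourArea(k)<1500: continue
        P=ray(c,k[:,0,:],.01)[:,:2]; r=cv2.minAreaRect((P*1000).astype(np.float32))
        print(f,cv2.contourArea(k),r)
        ctr=np.array(r[0])/1000
        if np.hypot(*(ctr-[.532,.268]))<.02: best=(P,r)
    P,r=best; ctr=np.array(r[0])/1000
    B=cv2.boxPoints(r)/1000
    e=[B[1]-B[0],B[2]-B[1]]; u=max(e,key=np.linalg.norm); u=u/np.linalg.norm(u); u=u*np.sign(u[0])
    v=np.array([-u[1],u[0]])
    # refine each side by line fits on points near the side's middle part
    q=(P-ctr)@np.c_[u,v]; L=[]
    for ax,sg,h in((0,1,.098),(0,-1,.098),(1,1,.055),(1,-1,.055)):
        sel=(np.abs(q[:,1-ax])<(.04 if ax==0 else .08))&(np.abs(sg*q[:,ax]-h)<.006)
        pf=np.polyfit(q[sel,1-ax],q[sel,ax],1); L.append(pf); print(ax,sg,sel.sum(),pf.round(4))
    a=np.degrees(np.arctan2(u[1],u[0]))
    da=np.degrees((L[2][0]+L[3][0])/2)
    cc=ctr+u*(L[0][1]+L[1][1])/2+v*(L[2][1]+L[3][1])/2
    th=np.radians(a+da); print("angle",a,da,"centre",cc,"bay",cc-.033*np.array([np.cos(th),np.sin(th)]))
E
python3 - <<'E'
from h import *
woodfit("w1"); woodfit("t1")
E
```

```text
w1 5604.0 ((865.2349243164062, 319.33697509765625), (447.12158203125, 55.96813201904297), 69.640869140625)
w1 11789.0 ((534.2727661132812, 270.1291809082031), (196.14093017578125, 108.89437866210938), 8.770407676696777)
0 1 52 [-0.0027  0.0959]
0 -1 57 [-0.0021 -0.0975]
1 1 107 [0.0019 0.0536]
1 -1 100 [ 0.0051 -0.0535]
angle 8.770408 0.19898357985640494 centre [0.53347835 0.27006243] bay [0.50088188 0.26491751]
t1 2501.5 ((532.2372436523438, 268.6971435546875), (197.37265014648438, 111.8872299194336), 9.054727554321289)
t1 5676.0 ((805.7886962890625, -596.1611938476562), (239.17974853515625, 265.3029479980469), 26.696874618530273)
0 1 27 [-0.0129  0.097 ]
0 -1 28 [-0.0109 -0.0969]
1 1 55 [0.0008 0.0544]
1 -1 54 [ 0.0102 -0.054 ]
angle 9.054728 0.31518797177796926 centre [0.53225995 0.26886466] bay [0.49970024 0.263492  ]
```

Request:
carry_out(steps=[{"xyz": [-2.2, -46, 0], "rot": [0, 0, -100]}, {"xyz": [-2.2, -46, 0], "rot": [0, 0, -100]}, {"xyz": [-2.2, -46, 0], "rot": [0, 0, -100]}, {"xyz": [-2.2, -46, 0], "rot": [0, 0, -100]}, {"xyz": [-2.2, -46, 0], "rot": [0, 0, -100]}, {"xyz": [-2.2, -46, 0], "rot": [0, 0, -100]}, {"xyz": [-2.2, -46, 0], "rot": [0, 0, -100]}, {"xyz": [-2.2, -46, 0], "rot": [0, 0, -100]}, {"xyz": [-2.2, -46, 0], "rot": [0, 0, -100]}, {"xyz": [-2.2, -46, 0], "rot": [0, 0, -100]}])

```text
t: 2.65
tool_pos: [0.4767, -0.2021, 0.2357]
orientation: [3.106, -0.463, 0.0]
force: [0.1, 0.5, -0.6]
opening: 0.0931
```

Run:
```python
from h import *
s=read_state(); M=R.from_rotvec(s["orientation"]).as_matrix(); print(s["t"],s["tool_pos"],np.degrees(np.arctan2(M[1,0],M[0,0])),s["q"])
```

```text
2.65 [ 0.47674856 -0.20205073  0.23573392] -16.948814058517645 [-4.98858043e-01 -9.38111444e-02  1.71498077e+00 -1.49781998e-03
  1.51961503e+00 -2.02969012e-01]
```

Request:
carry_out(steps=[{"xyz": [0, 0, 0], "rot": [0, 0, -14]}, {"xyz": [0, 0, 0], "rot": [0, 0, -14]}, {"xyz": [0, 0, 0], "rot": [0, 0, -14]}, {"xyz": [0, 0, 0], "rot": [0, 0, -14]}, {"xyz": [0, 0, 0], "rot": [0, 0, -14]}])

```text
t: 3.15
tool_pos: [0.4776, -0.1974, 0.2357]
orientation: [3.033, -0.819, 0.0]
force: [-0.3, -0.3, 0.9]
opening: 0.0932
```

```bash
cat >> h.py <<'E'
def st():
    s=read_state(); M=R.from_rotvec(s["orientation"]).as_matrix(); print("t",s["t"],"tcp",s["tool_pos"].round(4),"yaw",np.degrees(np.arctan2(M[1,0],M[0,0])).round(2),"z",M[:,2].round(4),"open",s["opening"],"F",s["force"].round(2)); return s
E
python3 - <<'E'
from h import *
st(); c,im=grab("wrist","w2")
print(proj(c,[[.477,-.1945,.008],[.604,-.203,.0485]]))
cv2.imwrite("pics/w2b.png",cv2.resize(im[0:340,60:510],None,fx=1.7,fy=1.7,interpolation=cv2.INTER_CUBIC))
E
```

```text
t 3.15 tcp [ 0.4776 -0.1974  0.2357] yaw -30.21 z [ 1.e-04 -0.e+00 -1.e+00] open 0.09324063601499065 F [-0.29 -0.31  0.94]
[[258.24687871 166.50269118]
 [361.88768091 123.18541898]]
```

View pics/w2b.png

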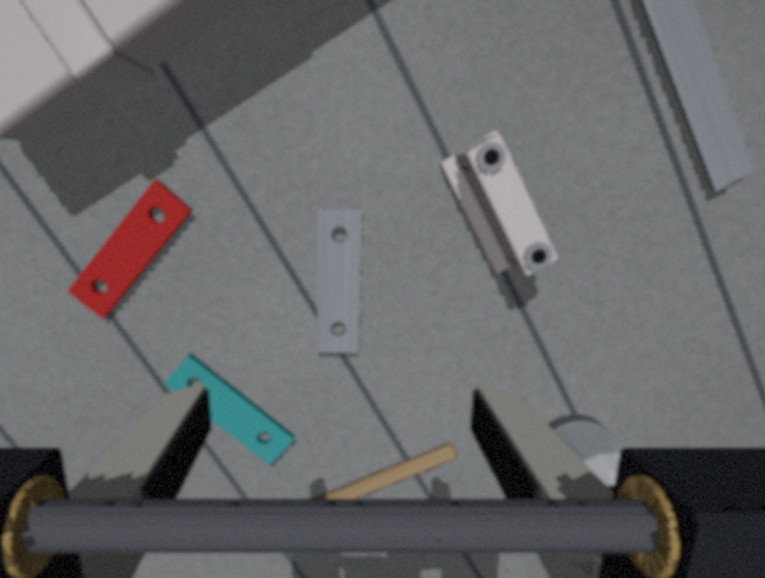

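The plate lies nearly upright in the picture, with holes at crop (339,234) and (338,329). The guide bushes are at (491,157) and (539,256).

Run:
```python
from h import *
c,im=load("w2")
U=lambda p,x0=60,y0=0,s=1.7:[((x+.5)/s-.5+x0,(y+.5)/s-.5+y0) for x,y in p]
def rep(n,P):
    d=P[1]-P[0]; print(n,P.mean(0).round(4),"len",np.linalg.norm(d).round(4),"ang",np.degrees(np.arctan2(d[1],d[0])).round(2))
rep("plate",ray(c,U([(338,329),(339.5,234.5)]),.008))
rep("guide",ray(c,U([(539,256),(491,157)]),.0485))
print("corners",ray(c,U([(318,209),(361,210),(358,354),(318,353)]),.008).round(4), ray(c,U([(318,209),(361,210),(358,354),(318,353)]),.008).mean(0))
print("red/teal near", ray(c,U([(190,212),(295,438),(190,354)]),.008).round(3))
```

```text
plate [ 0.478  -0.1948  0.008 ] len 0.0723 ang 58.8
guide [ 0.6057 -0.2026  0.0485] len 0.0723 ang 90.51
corners [[ 0.4925 -0.1403  0.008 ]
 [ 0.519  -0.1565  0.008 ]
 [ 0.4625 -0.2513  0.008 ]
 [ 0.4358 -0.2347  0.008 ]] [ 0.47747758 -0.19570468  0.008     ]
red/teal near [[ 0.411 -0.095  0.008]
 [ 0.381 -0.289  0.008]
 [ 0.349 -0.185  0.008]]
```

Request:
carry_out(steps=[{"xyz": [0, 0.2, -5], "rot": [0, 0, -1]}, {"xyz": [0, 0.2, -10], "rot": [0, 0, -1]}, {"xyz": [0, 0.2, -15], "rot": [0, 0, -1]}, {"xyz": [0, 0.2, -17.5], "rot": [0, 0, -1]}, {"xyz": [0, 0.2, -19.5], "rot": [0, 0, -1]}, {"xyz": [0, 0.2, -20.5], "rot": [0, 0, -1]}, {"xyz": [0, 0.2, -20.5], "rot": [0, 0, -1]}, {"xyz": [0, 0.2, -20.5], "rot": [0, 0, -1]}, {"xyz": [0, 0.2, -20.5], "rot": [0, 0, -1]}])

```text
t: 4.1
tool_pos: [0.4788, -0.1964, 0.0323]
orientation: [3.024, -0.849, 0.004]
force: [0.6, 0.1, 0.2]
opening: 0.093
```

Run:
```python
from h import *
st(); c,im=grab("wrist","w3")
print(proj(c,[[.478,-.195,.008]]))
```

```text
t 4.1 tcp [ 0.4788 -0.1964  0.0323] yaw -31.37 z [ 0.0024 -0.0013 -1.    ] open 0.09303302497819041 F [0.58 0.09 0.17]
[[257.21350314 233.81435894]]
```

View pics/w3.png

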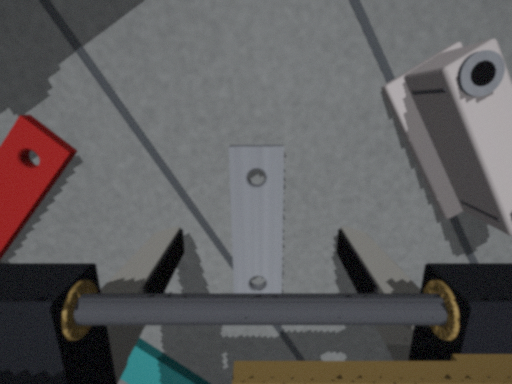

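The plate is centred between the fingers, with its holes at (257,177) and (258,282). I'll check its centre along the length.

Run:
```python
from h import *
c,im=load("w3")
P=ray(c,[(257,177),(258,282)],.008); d=P[0]-P[1]; print(P.mean(0),np.linalg.norm(d),np.degrees(np.arctan2(d[1],d[0])))
```

```text
[ 0.47869848 -0.19424087  0.008     ] 0.07175478857665449 58.95837048677381
```

Request:
carry_out(steps=[{"xyz": [0, 0.2, -0.6], "rot": [0, 0, 0]}, {"xyz": [0, 0.2, -1.2], "rot": [0, 0, 0]}, {"xyz": [0, 0.2, -1.2], "rot": [0, 0, 0]}, {"xyz": [0, 0.2, -1.2], "rot": [0, 0, 0]}])

```text
t: 4.55
tool_pos: [0.4772, -0.1936, 0.0182]
orientation: [-3.024, 0.85, 0.001]
force: [-0.1, -0.2, -0.1]
opening: 0.093
```

Request:
carry_out(steps=[{"xyz": [0, 0, 0], "rot": [0, 0, 0]}, {"xyz": [0, 0, 0], "rot": [0, 0, 0]}, {"xyz": [0, 0, 0], "rot": [0, 0, 0]}, {"xyz": [0, 0, 0], "rot": [0, 0, 0]}, {"xyz": [0, 0, 0], "rot": [0, 0, 0]}, {"xyz": [0, 0, 0], "rot": [0, 0, 0]}, {"xyz": [0, 0, 0], "rot": [0, 0, 0]}, {"xyz": [0, 0, 0], "rot": [0, 0, 0]}], grip=0, force=30)

```text
t: 5.35
tool_pos: [0.4775, -0.1938, 0.0186]
orientation: [3.024, -0.85, -0.0]
force: [0.8, -0.4, -0.2]
opening: 0.0338
```

Run:
```python
from h import *
st()
```

```text
t 5.35 tcp [ 0.4775 -0.1938  0.0186] yaw -31.38 z [-0. -0. -1.] open 0.0338058097913823 F [ 0.77 -0.35 -0.24]
```

Request:
carry_out(steps=[{"xyz": [0, 0, 0], "rot": [0, 0, 0]}, {"xyz": [0, 0, 0], "rot": [0, 0, 0]}, {"xyz": [0, 0, 1], "rot": [0, 0, 0]}, {"xyz": [0, 0, 4], "rot": [0, 0, 0]}, {"xyz": [0, 0, 8], "rot": [0, 0, 0]}, {"xyz": [0, 0, 12], "rot": [0, 0, 0]}, {"xyz": [0, 0, 16], "rot": [0, 0, 0]}, {"xyz": [0, 0, 16], "rot": [0, 0, 0]}, {"xyz": [0, 0, 16], "rot": [0, 0, 0]}, {"xyz": [0, 0, 16], "rot": [0, 0, 0]}])

```text
t: 6.35
tool_pos: [0.4767, -0.1933, 0.1773]
orientation: [-3.024, 0.85, 0.004]
force: [0.2, 0.1, -2.9]
opening: 0.0314
```

Run:
```python
from h import *
s=st(); c,im=grab("wrist","w4")
M=R.from_rotvec(s["orientation"])
crop(im,130,100,390,320,3,"w4b")
```

```text
t 6.35 tcp [ 0.4767 -0.1933  0.1773] yaw -31.39 z [-0.002   0.0011 -1.    ] open 0.031449839909064234 F [ 0.22  0.13 -2.86]
```

View pics/w4b.png

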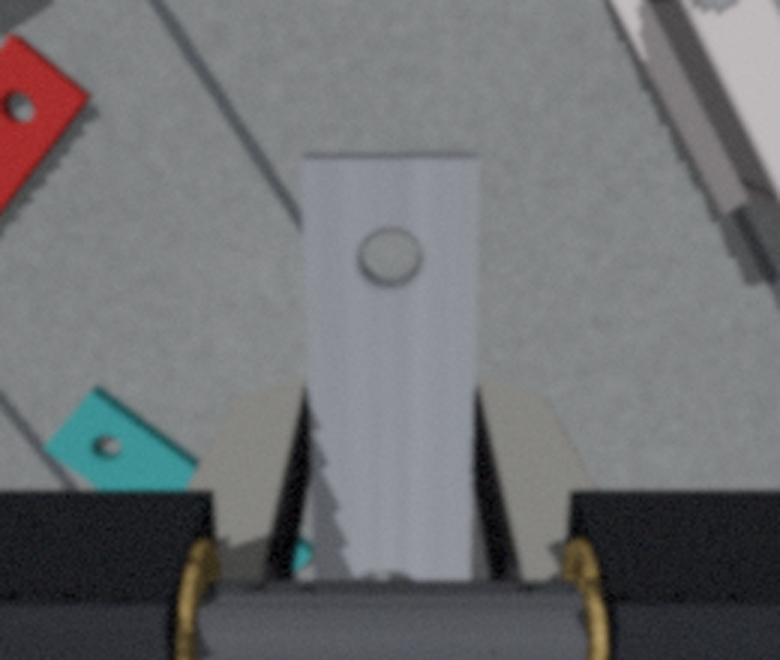

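The plate is held square in the fingers; its visible hole is at crop (390,257) and its far edge runs from (303,155) to (478,155). I'll compute its offset from the TCP.

Run:
```python
from h import *
c,im=load("w4")
U=lambda p,x0=130,y0=100,s=3:[((x+.5)/s-.5+x0,(y+.5)/s-.5+y0) for x,y in p]
tp=np.array([.4767,-.1933,.1773]); a=np.radians(-31.39); x=np.array([np.cos(a),np.sin(a),0]); y=np.array([np.sin(a),-np.cos(a),0])
P=ray(c,U([(390,257),(303,156),(478,156),(304,250),(477,250),(308,380),(475,380)]),.1667)-tp
print(np.c_[P@x,P@y].round(4))
```

```text
[[ 0.0001 -0.0362]
 [-0.0155 -0.0549]
 [ 0.0158 -0.0549]
 [-0.0158 -0.0375]
 [ 0.0161 -0.0375]
 [-0.0157 -0.0117]
 [ 0.0164 -0.0117]]
```

Grasp is centred: hole at −36.2 mm, edge at −54.9 mm. Now I carry it to above the tray.

Request:
carry_out(steps=[{"xyz": [0.3, 4, 0], "rot": [0, 0, -5]}, {"xyz": [0.6, 9, 0], "rot": [0, 0, -10]}, {"xyz": [0.9, 14, 0], "rot": [0, 0, -15]}, {"xyz": [1.2, 19, 0], "rot": [0, 0, -21]}, {"xyz": [1.5, 24, 0], "rot": [0, 0, -27]}, {"xyz": [1.8, 29, 0], "rot": [0, 0, -33]}, {"xyz": [2.1, 34, 0], "rot": [0, 0, -39]}, {"xyz": [2.4, 39, 0], "rot": [0, 0, -44]}, {"xyz": [2.4, 43, 0], "rot": [0, 0, -49.6]}, {"xyz": [2.4, 45.8, 0], "rot": [0, 0, -49.6]}])

```text
t: 7.4
tool_pos: [0.4998, 0.2667, 0.1763]
orientation: [2.385, -2.04, -0.003]
force: [0.6, -0.9, -1.2]
opening: 0.0315
```

Request:
carry_out(steps=[{"xyz": [0, 0, -2], "rot": [0, 0, 0]}, {"xyz": [0, 0, -5], "rot": [0, 0, 0]}, {"xyz": [0, 0, -8], "rot": [0, 0, 0]}, {"xyz": [0, 0, -9], "rot": [0, 0, 0]}, {"xyz": [0, 0, -9], "rot": [0, 0, 0]}, {"xyz": [0, 0, -9], "rot": [0, 0, 0]}, {"xyz": [0, 0, -9], "rot": [0, 0, 0]}])

```text
t: 8.1
tool_pos: [0.5028, 0.2646, 0.0905]
orientation: [-2.387, 2.039, -0.002]
force: [-0.6, -1.1, -1.4]
opening: 0.0315
```

Run:
```python
from h import *
s=st(); c,im=grab("wrist","w5"); ct,it=grab("top","t5")
crop(it,140,145,210,240,6,"t5b")
```

```text
t 8.1 tcp [0.5028 0.2646 0.0905] yaw -81.0 z [ 0.0026  0.001  -1.    ] open 0.03154020381160956 F [-0.64 -1.06 -1.39]
```

View pics/w5.png

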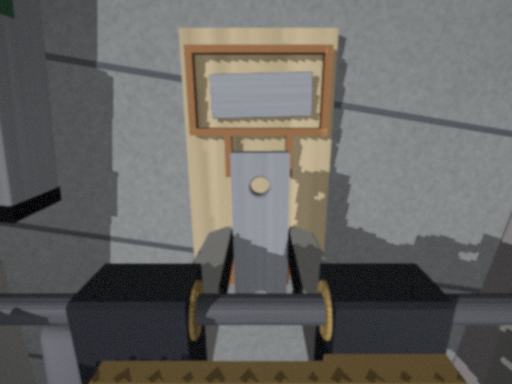

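View pics/t5b.png

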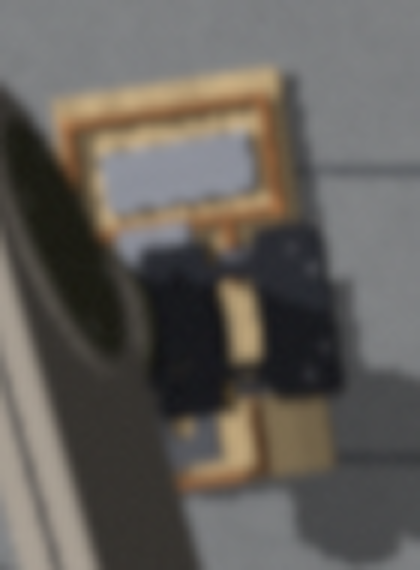

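The held plate lines up with the long compartment. The cross compartment's frame corners are at (186,45), (338,45), (328,136) and (189,136); I'll use them for a fine fix.

Run:
```python
from h import *
c,im=load("w5"); crop(im,170,20,350,190,4,"w5b")
tp=np.array([.5028,.2646,.0905]); a=np.radians(-81.0); X=np.array([np.cos(a),np.sin(a),0]); Y=np.array([np.sin(a),-np.cos(a),0])
# plate-ish axes: fwd=-Y , left=-X
P=ray(c,[(186,45),(338,45),(328,136),(189,136)],.02)-tp; print(np.c_[P@-Y,P@-X].round(4))
P=ray(c,[(180,29),(339,29)],.01)-tp; print(np.c_[P@-Y,P@-X].round(4))
P=ray(c,[(232,153),(289,153),(260.5,185)],.08)-tp; print(np.c_[P@-Y,P@-X].round(4))
```

```text
[[ 0.1176  0.0496]
 [ 0.1175 -0.0522]
 [ 0.0574 -0.0493]
 [ 0.0574  0.0516]]
[[ 0.1294  0.0553]
 [ 0.1293 -0.0545]]
[[ 0.0544  0.0151]
 [ 0.0544 -0.0156]
 [ 0.0366 -0.0002]]
```

View pics/w5b.png

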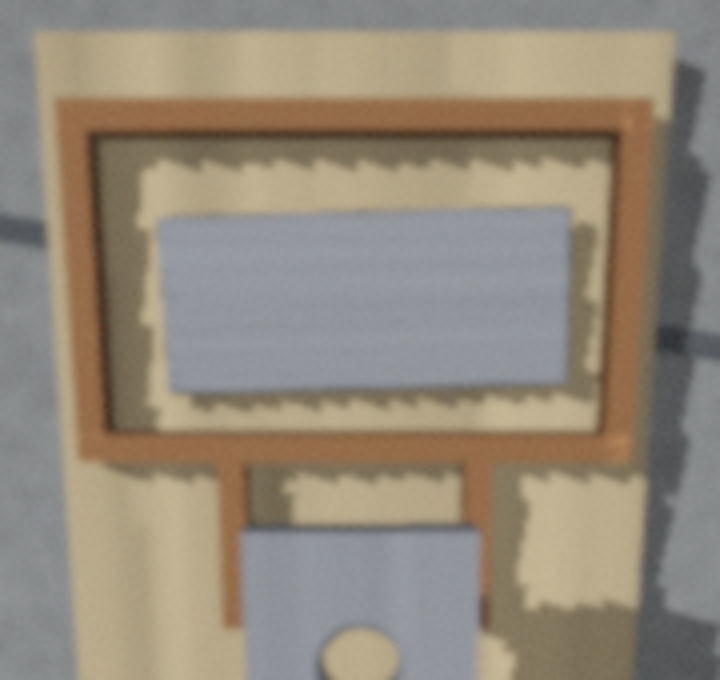

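Request:
carry_out(steps=[{"xyz": [-0.16, 0.06, 0], "rot": [0, 0, 0]}, {"xyz": [-0.16, 0.06, -2], "rot": [0, 0, 0]}, {"xyz": [-0.16, 0.06, -3.5], "rot": [0, 0, 0]}, {"xyz": [-0.16, 0.06, -4.5], "rot": [0, 0, 0]}, {"xyz": [-0.16, 0.06, -4.8], "rot": [0, 0, 0]}, {"xyz": [-0.16, 0.06, -4.8], "rot": [0, 0, 0]}, {"xyz": [-0.16, 0.06, -4.8], "rot": [0, 0, 0]}, {"xyz": [-0.16, 0.06, -4.8], "rot": [0, 0, 0]}])

```text
t: 9.0
tool_pos: [0.5006, 0.2651, 0.0415]
orientation: [-2.388, 2.039, -0.001]
force: [0.7, 0.1, -0.9]
opening: 0.0316
```

Run:
```python
from h import *
s=st(); c,im=grab("wrist","w6"); crop(im,170,90,350,300,3.5,"w6b")
```

```text
t 9.0 tcp [0.5006 0.2651 0.0415] yaw -80.99 z [ 1.3e-03  5.0e-04 -1.0e+00] open 0.03164776780138053 F [ 0.68  0.1  -0.94]
```

View pics/w6b.png

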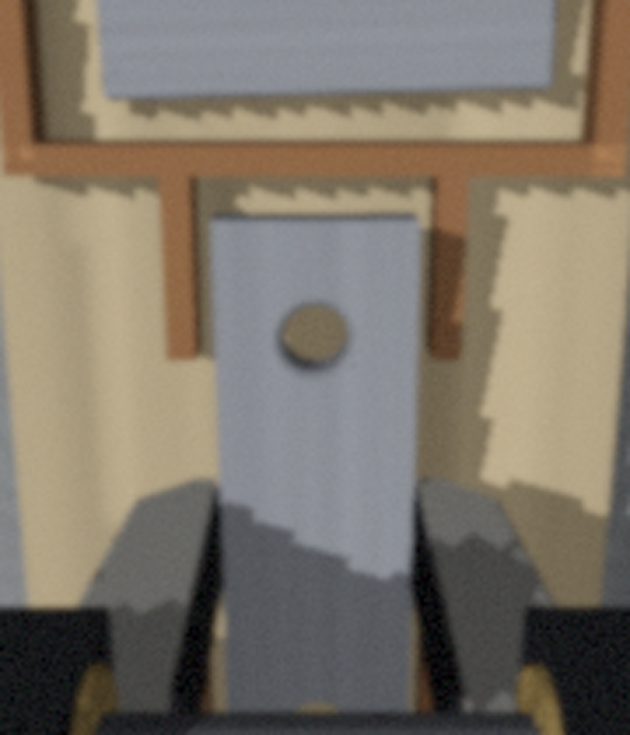

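The plate sits evenly between the walls (gaps about 16 and 18 crop pixels). I'll lower it the rest of the way and release.

Request:
carry_out(steps=[{"xyz": [0, 0, -0.6], "rot": [0, 0, 0]}, {"xyz": [0, 0, -1.1], "rot": [0, 0, 0]}, {"xyz": [0, 0, -1.2], "rot": [0, 0, 0]}, {"xyz": [0, 0, -1.25], "rot": [0, 0, 0]}, {"xyz": [0, 0, -1.25], "rot": [0, 0, 0]}, {"xyz": [0, 0, -1.25], "rot": [0, 0, 0]}])

```text
t: 9.65
tool_pos: [0.4999, 0.2648, 0.0286]
orientation: [2.389, -2.04, -0.0]
force: [-3.3, -0.9, 5.8]
opening: 0.0313
```

Request:
carry_out(steps=[{"xyz": [0, 0, 0], "rot": [0, 0, 0]}, {"xyz": [0, 0, 0], "rot": [0, 0, 0]}, {"xyz": [0, 0, 0], "rot": [0, 0, 0]}, {"xyz": [0, 0, 0], "rot": [0, 0, 0]}, {"xyz": [0, 0, 0], "rot": [0, 0, 0]}], grip=0.6)

```text
t: 10.15
tool_pos: [0.4999, 0.2648, 0.028]
orientation: [2.389, -2.04, -0.0]
force: [0.7, 0.4, 0.2]
opening: 0.0554
```

Request:
carry_out(steps=[{"xyz": [0, 0, 2], "rot": [0, 0, 0]}, {"xyz": [0, 0, 6], "rot": [0, 0, 0]}, {"xyz": [0, 0, 10], "rot": [0, 0, 0]}, {"xyz": [0, 0, 15], "rot": [0, 0, 0]}, {"xyz": [0, 0, 19], "rot": [0, 0, 0]}, {"xyz": [0, 0, 19], "rot": [0, 0, 0]}, {"xyz": [0, 0, 19], "rot": [0, 0, 0]}, {"xyz": [0, 0, 19], "rot": [0, 0, 0]}])

```text
t: 10.95
tool_pos: [0.4992, 0.2645, 0.2164]
orientation: [2.387, -2.039, -0.002]
force: [-0.7, -0.2, -0.7]
opening: 0.0559
```

Run:
```python
from h import *
s=st(); c,im=grab("wrist","w7"); crop(im,170,20,350,290,2.2,"w7b"); woodfit("w7")
```

```text
t 10.95 tcp [0.4992 0.2645 0.2164] yaw -80.99 z [-0.0023 -0.001  -1.    ] open 0.0559319248411032 F [-0.69 -0.24 -0.66]
w7 8589.5 ((215.55300903320312, 113.984619140625), (55.37553787231445, 560.8135986328125), 8.929837226867676)
w7 15139.0 ((532.8438110351562, 269.9925537109375), (197.30902099609375, 109.44573974609375), 8.980183601379395)
0 1 74 [-0.0002  0.0976]
0 -1 66 [-0.0014 -0.0972]
1 1 137 [0.004  0.0536]
1 -1 137 [-0.0026 -0.053 ]
angle 8.98018 0.04203346661393786 centre [0.53299082 0.27028174] bay [0.5003991  0.26510677]
```

View pics/w7.png

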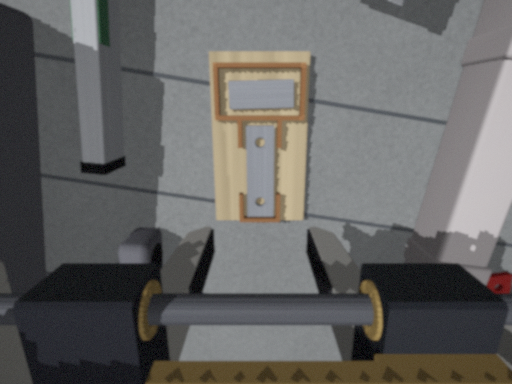

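The plate is in the compartment, with holes at about (261,143) and (261,201). I'll measure it precisely.

```bash
cat >> h.py <<'E'
def holes(f,pts,z,r=6):
    c,im=load(f); g=cv2.cvtColor(im,cv2.COLOR_BGR2LAB).astype(float); out=[]
    for u,v in pts:
        w=g[v-r:v+r+1,u-r:u+r+1]
        b=np.median(w[[0,-1]].reshape(-1,3),0); d=np.linalg.norm(w-b,axis=2); d=np.clip(d-.4*d.max(),0,None)
        yy,xx=np.mgrid[v-r:v+r+1,u-r:u+r+1]; out.append(((d*xx).sum()/d.sum(),(d*yy).sum()/d.sum()))
    P=ray(c,out,z); d=P[0]-P[1]
    print(np.round(out,2).tolist(),"mid",P.mean(0).round(4),"len",np.linalg.norm(d).round(4),"ang",np.degrees(np.arctan2(d[1],d[0])).round(2)); return P.mean(0)
E
python3 - <<'E'
from h import *
holes("w7",[(261,143),(261,201)],.018)
E
```

```text
[[258.06, 142.02], [257.75, 202.12]] mid [0.4989 0.2669 0.018 ] len 0.0731 ang 8.57
```

View pics/w7b.png

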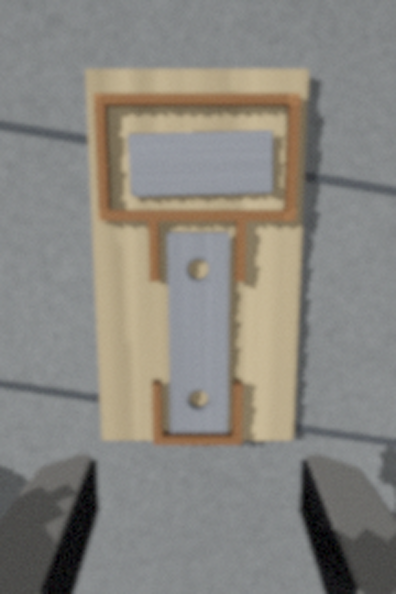

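Run:
```python
from h import *
c,im=load("w7")
U=lambda p,x0=170,y0=20,s=2.2:[((x+.5)/s-.5+x0,(y+.5)/s-.5+y0) for x,y in p]
P=ray(c,U([(198.5,269),(198.5,399)]),.018); d=P[0]-P[1];print(P.mean(0),np.linalg.norm(d),np.degrees(np.arctan2(d[1],d[0])))
P=ray(c,U([(167,232),(229,232),(233,434),(167,434)]),.018);print(P.mean(0))
```

```text
[0.4999192  0.26457727 0.018     ] 0.07175400889730131 8.969659733064278
[0.49905579 0.26414235 0.018     ]
```

Request:
carry_out(steps=[{"xyz": [1, -4.5, 0], "rot": [0, 0, 8]}, {"xyz": [2, -9.4, 0], "rot": [0, 0, 16]}, {"xyz": [3, -14.2, 0], "rot": [0, 0, 24]}, {"xyz": [4, -19, 0], "rot": [0, 0, 32]}, {"xyz": [5, -23.8, 0], "rot": [0, 0, 40]}, {"xyz": [6, -28.6, 0], "rot": [0, 0, 48]}, {"xyz": [7.2, -33.4, 0], "rot": [0, 0, 56]}, {"xyz": [8.4, -38, 0], "rot": [0, 0, 64]}, {"xyz": [9.6, -42.5, 0], "rot": [0, 0, 72]}, {"xyz": [10.6, -46.7, 0], "rot": [0, 0, 80]}], grip=0.8)

```text
t: 12.0
tool_pos: [0.6036, -0.1971, 0.2157]
orientation: [-3.14, 0.017, 0.005]
force: [0.2, 0.3, 0.4]
opening: 0.0742
```

Request:
carry_out(steps=[{"xyz": [0, 0, 0], "rot": [0, 0, 1.4]}, {"xyz": [0, 0, -4], "rot": [0, 0, 1.4]}, {"xyz": [0, 0, -8], "rot": [0, 0, 1.4]}, {"xyz": [0, 0, -9], "rot": [0, 0, 1.4]}, {"xyz": [0, 0, -9], "rot": [0, 0, 1.4]}, {"xyz": [0, 0, -9], "rot": [0, 0, 1.4]}, {"xyz": [0, 0, -9], "rot": [0, 0, 1.4]}])

```text
t: 12.7
tool_pos: [0.6058, -0.1959, 0.1309]
orientation: [3.14, 0.012, 0.006]
force: [-0.7, 0.1, 0.0]
opening: 0.0744
```

Run:
```python
from h import *
s=st(); c,im=grab("wrist","w8"); print(proj(c,[[.605,-.2026,.0485],[.605,-.2026+.036,.0485]]))
```

```text
t 12.7 tcp [ 0.6058 -0.1959  0.1309] yaw 0.43 z [ 0.0036 -0.0015 -1.    ] open 0.07436096151251546 F [-0.67  0.11  0.02]
[[258.15416256 212.42396371]
 [258.38285159 169.61294432]]
```

View pics/w8.png

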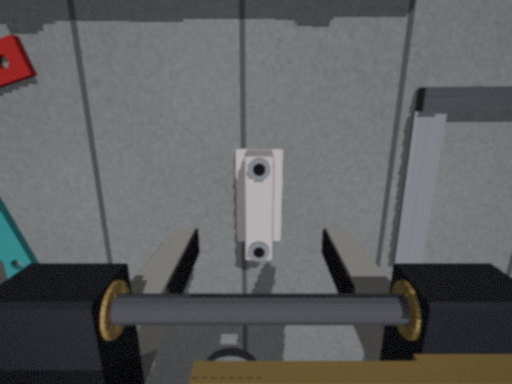

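The guide stands upright in view, with bushes at (259,169.5) and (259,252). I'll compute the fix.

Run:
```python
from h import *
c,im=load("w8")
crop(im,210,130,310,280,4,"w8b")
P=ray(c,[(259,169.5),(258.7,252)],.0485); d=P[0]-P[1];print(P.mean(0),np.linalg.norm(d),np.degrees(np.arctan2(d[1],d[0])))
```

```text
[ 0.6055685  -0.20264453  0.0485    ] 0.07227727045150087 90.12952291929476
```

View pics/w8b.png

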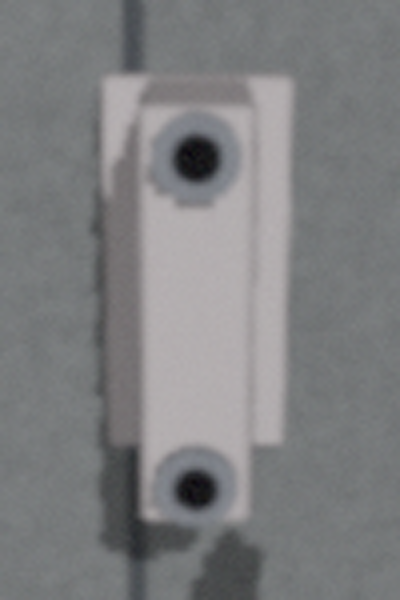

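Request:
carry_out(steps=[{"xyz": [0, -0.65, 0], "rot": [0, 0, 0]}, {"xyz": [0, -0.65, -3], "rot": [0, 0, 0]}, {"xyz": [0, -0.65, -6], "rot": [0, 0, 0]}, {"xyz": [0, -0.65, -8], "rot": [0, 0, 0]}, {"xyz": [0, -0.65, -9.4], "rot": [0, 0, 0]}, {"xyz": [0, -0.65, -9.8], "rot": [0, 0, 0]}, {"xyz": [0, -0.65, -9.8], "rot": [0, 0, 0]}, {"xyz": [0, -0.65, -9.8], "rot": [0, 0, 0]}, {"xyz": [0, -0.65, -9.8], "rot": [0, 0, 0]}])

```text
t: 13.65
tool_pos: [0.6054, -0.2025, 0.0318]
orientation: [3.141, 0.011, 0.004]
force: [-0.5, -0.7, -0.3]
opening: 0.0744
```

Run:
```python
from h import *
s=st()
```

```text
t 13.65 tcp [ 0.6054 -0.2025  0.0318] yaw 0.41 z [ 0.0024 -0.001  -1.    ] open 0.07436654396256749 F [-0.55 -0.73 -0.26]
```

Request:
carry_out(steps=[{"xyz": [0, 0, 0], "rot": [0, 0, 0]}, {"xyz": [0, 0, 0], "rot": [0, 0, 0]}, {"xyz": [0, 0, 0], "rot": [0, 0, 0]}, {"xyz": [0, 0, 0], "rot": [0, 0, 0]}, {"xyz": [0, 0, 0], "rot": [0, 0, 0]}, {"xyz": [0, 0, 0], "rot": [0, 0, 0]}, {"xyz": [0, 0, 0], "rot": [0, 0, 0]}, {"xyz": [0, 0, 0], "rot": [0, 0, 0]}, {"xyz": [0, 0, 0], "rot": [0, 0, 0]}, {"xyz": [0, 0, 0], "rot": [0, 0, 0]}], grip=0, force=30)

```text
t: 14.65
tool_pos: [0.6043, -0.202, 0.0301]
orientation: [-3.142, -0.011, -0.0]
force: [0.5, 0.0, 0.5]
opening: 0.0237
```

Request:
carry_out(steps=[{"xyz": [0, 0, 0], "rot": [0, 0, 0]}, {"xyz": [0, 0, 1], "rot": [0, 0, 0]}, {"xyz": [0, 0, 4], "rot": [0, 0, 0]}, {"xyz": [0, 0, 8], "rot": [0, 0, 0]}, {"xyz": [0, 0, 12], "rot": [0, 0, 0]}, {"xyz": [0, 0, 15], "rot": [0, 0, 0]}, {"xyz": [0, 0, 16], "rot": [0, 0, 0]}, {"xyz": [0, 0, 16], "rot": [0, 0, 0]}, {"xyz": [0, 0, 16], "rot": [0, 0, 0]}])

```text
t: 15.55
tool_pos: [0.6035, -0.2017, 0.1882]
orientation: [-3.141, -0.011, 0.004]
force: [-1.1, 0.5, -1.6]
opening: 0.024
```

Run:
```python
from h import *
s=st(); c,im=grab("wrist","w9"); crop(im,180,130,340,300,4,"w9b"); cs,i2=grab("scene","s9"); 
z=s["tool_pos"][2]-.0318+.0485
print("expected bushes",proj(c,s["tool_pos"]*[1,1,0]+[[0,.036,z],[0,0,z]]))
crop(i2,190,130,290,260,4,"s9b")
```

```text
t 15.55 tcp [ 0.6035 -0.2017  0.1882] yaw 0.41 z [-2.3e-03  9.0e-04 -1.0e+00] open 0.023989719457600495 F [-1.11  0.51 -1.63]
expected bushes [[259.534863   200.61305518]
 [259.10020686 268.90469698]]
```

View pics/w9b.png

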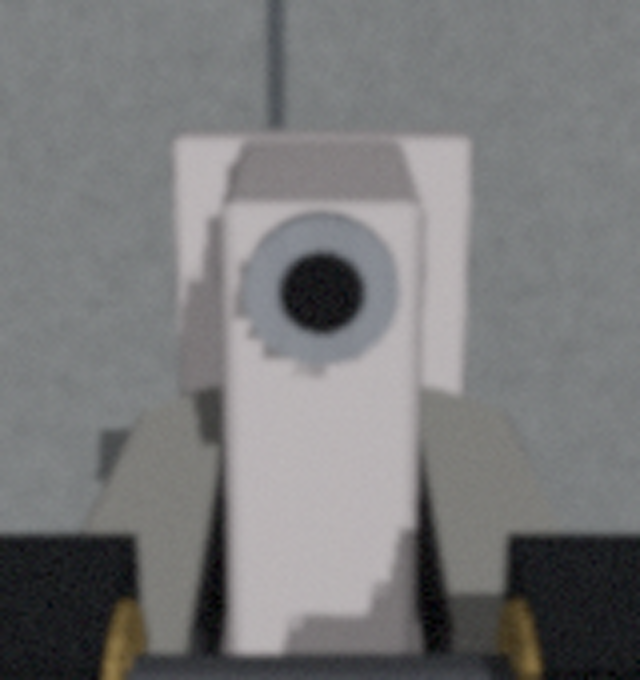

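View pics/s9.png

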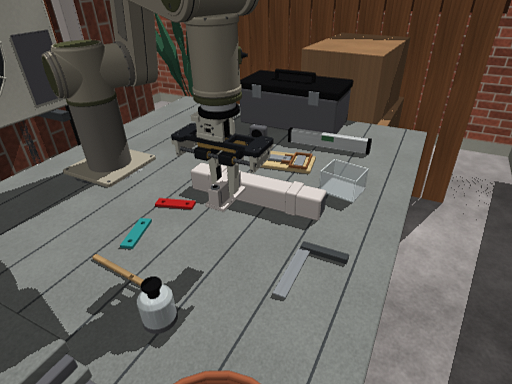

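The guide is gripped squarely, with the far bush at (260,202). Now I carry it over the trunking; its underside is at about 158 mm.

Request:
carry_out(steps=[{"xyz": [-0.5, 2, 0], "rot": [0, 0, -4]}, {"xyz": [-1.2, 5, 0], "rot": [0, 0, -9]}, {"xyz": [-2, 8.5, 0], "rot": [0, 0, -14]}, {"xyz": [-2.8, 12, 0], "rot": [0, 0, -20]}, {"xyz": [-3.6, 15.5, 0], "rot": [0, 0, -26]}, {"xyz": [-4.4, 19, 0], "rot": [0, 0, -32]}, {"xyz": [-5.2, 22.5, 0], "rot": [0, 0, -38]}, {"xyz": [-6, 26, 0], "rot": [0, 0, -44]}, {"xyz": [-6.7, 29.5, 0], "rot": [0, 0, -50]}, {"xyz": [-7.5, 33, 0], "rot": [0, 0, -56]}])

```text
t: 16.65
tool_pos: [0.5278, 0.1292, 0.188]
orientation: [2.774, -1.47, -0.004]
force: [1.1, 0.9, -1.2]
opening: 0.0239
```

Request:
carry_out(steps=[{"xyz": [-0.8, 3.5, 0], "rot": [0, 0, -6]}, {"xyz": [-1.5, 7, 0], "rot": [0, 0, -12]}, {"xyz": [-2.1, 10, 0], "rot": [0, 0, -18]}, {"xyz": [-2.6, 12, 0], "rot": [0, 0, -22]}, {"xyz": [-2.9, 13.6, 0], "rot": [0, 0, -25.4]}, {"xyz": [-2.9, 13.6, 0], "rot": [0, 0, -25.4]}, {"xyz": [-2.9, 13.6, 0], "rot": [0, 0, -25.4]}, {"xyz": [-2.9, 13.6, 0], "rot": [0, 0, -25.4]}, {"xyz": [-2.9, 13.6, 0], "rot": [0, 0, -25.4]}])

```text
t: 17.55
tool_pos: [0.5004, 0.2631, 0.1897]
orientation: [2.388, -2.04, -0.0]
force: [0.5, 0.1, -1.1]
opening: 0.024
```

Run:
```python
from h import *
s=st(); c,im=grab("wrist","w10"); crop(im,170,20,350,290,2.2,"w10b")
```

```text
t 17.55 tcp [0.5004 0.2631 0.1897] yaw -81.01 z [-5.e-04 -4.e-04 -1.e+00] open 0.02403939419015851 F [ 0.54  0.14 -1.12]
```

View pics/w10b.png

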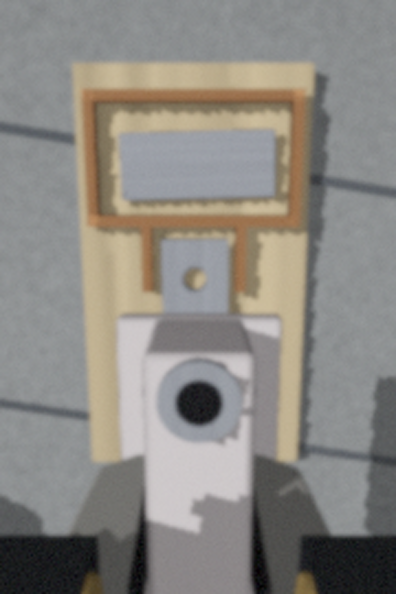

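Request:
carry_out(steps=[{"xyz": [0, 0.15, -1], "rot": [0, 0, 0]}, {"xyz": [0, 0.15, -3.5], "rot": [0, 0, 0]}, {"xyz": [0, 0.15, -6], "rot": [0, 0, 0]}, {"xyz": [0, 0.15, -8.5], "rot": [0, 0, 0]}, {"xyz": [0, 0.15, -10], "rot": [0, 0, 0]}, {"xyz": [0, 0.15, -10.5], "rot": [0, 0, 0]}, {"xyz": [0, 0.15, -10.5], "rot": [0, 0, 0]}, {"xyz": [0, 0.15, -10.5], "rot": [0, 0, 0]}, {"xyz": [0, 0.15, -10.5], "rot": [0, 0, 0]}])

```text
t: 18.5
tool_pos: [0.5014, 0.2659, 0.0867]
orientation: [-2.387, 2.039, -0.002]
force: [-0.5, 0.2, -1.3]
opening: 0.0234
```

Run:
```python
from h import *
s=st(); c,im=grab("wrist","w11"); crop(im,170,20,350,290,2.2,"w11b"); cs,i2=grab("scene","s11"); crop(i2,230,100,350,190,6,"s11b")
```

```text
t 18.5 tcp [0.5014 0.2659 0.0867] yaw -80.99 z [ 0.0024  0.001  -1.    ] open 0.023443541993876296 F [-0.51  0.16 -1.29]
```

View pics/w11b.png

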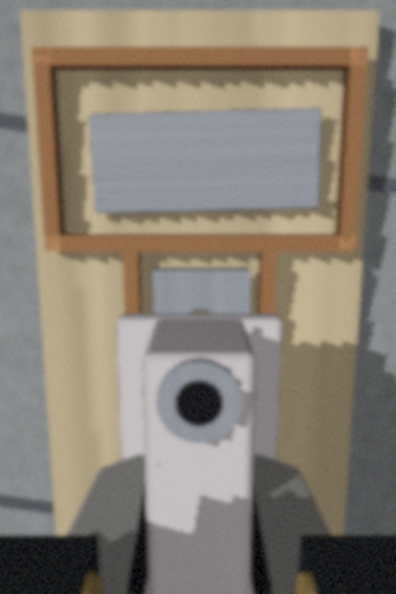

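View pics/s11b.png

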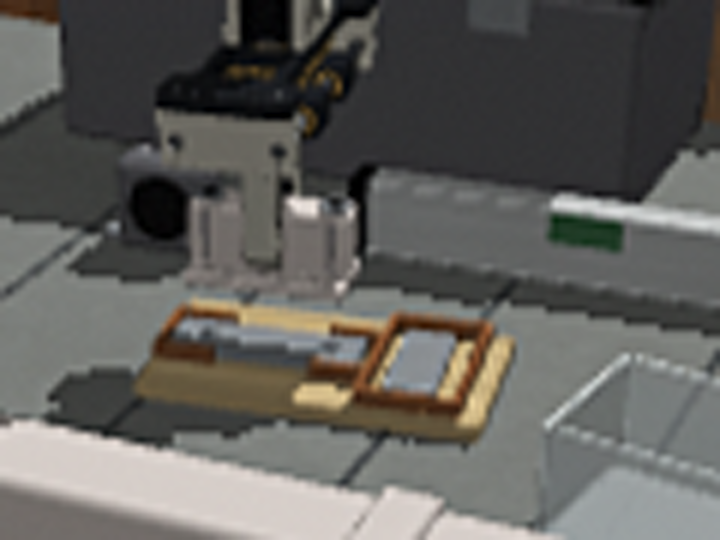

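The guide hangs level above the plate, with a clear gap in the scene view. I'll measure the guide (bush at crop (199,403), foot edge from (118,317) to (281,317)) against the plate's far edge, (154,269) to (250,269).

Run:
```python
from h import *
c,im=load("w11")
U=lambda p,x0=170,y0=20,s=2.2:[((x+.5)/s-.5+x0,(y+.5)/s-.5+y0) for x,y in p]
tp=np.array([.5014,.2659,.0867]); a=np.radians(9.0); F=np.array([np.cos(a),np.sin(a),0]); L=np.array([-np.sin(a),np.cos(a),0])
def r(n,p,z): P=ray(c,U(p),z)-tp; print(n,np.c_[P@F,P@L].round(4).tolist())
r("plate far edge (55,+-16)",[(154,269),(250,269)],.018)
r("bush (36,0)",[(199,403)],tp[2]-.0301+.0485)
r("foot far edge (46,+-22)",[(118,317),(281,317)],tp[2]-.0301+.008)
r("rib top edge(46,+-12)",[(146,352),(252,352)],tp[2]-.0301+.046)
r("frame corners (119/59,+-50)",[(34,47),(369,47),(48,250),(355,250)],.02)
```

```text
plate far edge (55,+-16) [[0.0533, 0.0148], [0.0533, -0.0168]]
bush (36,0) [[0.0358, -0.0]]
foot far edge (46,+-22) [[0.0463, 0.0214], [0.0463, -0.0217]]
rib top edge(46,+-12) [[0.0462, 0.0111], [0.0462, -0.0111]]
frame corners (119/59,+-50) [[0.1193, 0.0491], [0.1192, -0.0507], [0.0597, 0.0488], [0.0596, -0.0505]]
```

The guide is centred on the TCP and level. The plate is 1.7 mm behind and 1.0 mm to the right, which matches its earlier fix. I'll correct and lower gently.

Request:
carry_out(steps=[{"xyz": [-0.15, -0.12, 0], "rot": [0, 0, 0]}, {"xyz": [-0.15, -0.12, -0.6], "rot": [0, 0, 0]}, {"xyz": [-0.15, -0.12, -1.2], "rot": [0, 0, 0]}, {"xyz": [-0.15, -0.12, -1.8], "rot": [0, 0, 0]}, {"xyz": [-0.15, -0.12, -2.2], "rot": [0, 0, 0]}, {"xyz": [-0.15, -0.12, -2.5], "rot": [0, 0, 0]}, {"xyz": [-0.15, -0.12, -2.7], "rot": [0, 0, 0]}, {"xyz": [-0.15, -0.12, -2.7], "rot": [0, 0, 0]}, {"xyz": [-0.15, -0.12, -2.7], "rot": [0, 0, 0]}, {"xyz": [-0.15, -0.12, -2.7], "rot": [0, 0, 0]}])

```text
t: 19.6
tool_pos: [0.499, 0.2644, 0.0584]
orientation: [-2.389, 2.04, -0.0]
force: [-0.4, 0.3, -2.4]
opening: 0.0234
```

Request:
carry_out(steps=[{"xyz": [0, 0, 0], "rot": [0, 0, 0]}, {"xyz": [0, 0, 0], "rot": [0, 0, 0]}, {"xyz": [0, 0, 0], "rot": [0, 0, 0]}, {"xyz": [0, 0, 0], "rot": [0, 0, 0]}, {"xyz": [0, 0, 0], "rot": [0, 0, 0]}])

```text
t: 20.1
tool_pos: [0.4988, 0.2643, 0.0581]
orientation: [2.389, -2.04, -0.0]
force: [-0.2, -0.5, -1.1]
opening: 0.0235
```

Run:
```python
from h import *
s=st(); c,im=grab("wrist","w12"); crop(im,170,20,350,290,2.2,"w12b"); cs,i2=grab("scene","s12"); crop(i2,230,100,350,190,6,"s12b"); st()
```

```text
t 20.1 tcp [0.4988 0.2643 0.0581] yaw -80.99 z [-0.  0. -1.] open 0.02354991719911571 F [-0.22 -0.5  -1.14]
t 20.2 tcp [0.4988 0.2643 0.0581] yaw -80.98 z [-0. -0. -1.] open 0.02371431949256896 F [-0.13  0.22 -0.68]
```

View pics/w12b.png

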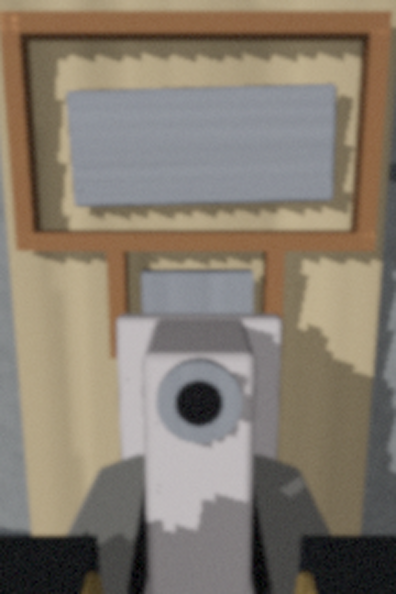

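View pics/s12b.png

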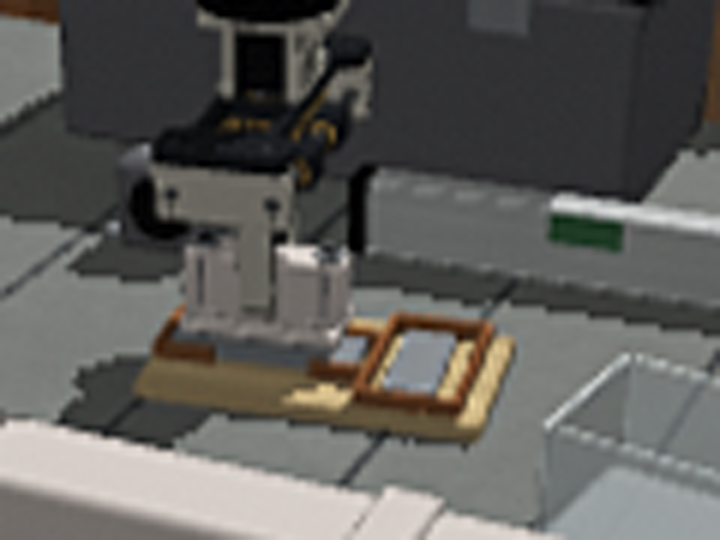

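Run:
```python
from h import *
c,im=load("w12")
U=lambda p,x0=170,y0=20,s=2.2:[((x+.5)/s-.5+x0,(y+.5)/s-.5+y0) for x,y in p]
tp=np.array([.4988,.2643,.0581]); a=np.radians(9.0); F=np.array([np.cos(a),np.sin(a),0]); L=np.array([-np.sin(a),np.cos(a),0])
def r(n,p,z): P=ray(c,U(p),z)-tp; print(n,np.c_[P@F,P@L].round(4).tolist())
r("plate far edge (55,+-16)",[(142,270),(253,270)],.018)
r("bush (36,0)",[(199,403)],tp[2]-.0301+.0485)
r("foot far edge (46,+-22)",[(118,317),(281,317)],tp[2]-.0301+.008)
r("frame corners (119/59,+-50)",[(2,12),(391,12),(18,248),(376,248)],.02)
cs,i2=load("s12")
# foot underside right-end height: near corner (x+,right)
p=tp+F*.046-L*.022; 
print("pred near foot corner bottom",((proj(cs,[[p[0],p[1],tp[2]-.0301]])-[230,100]+.5)*6-.5))
```

```text
plate far edge (55,+-16) [[0.0564, 0.0162], [0.0564, -0.0156]]
bush (36,0) [[0.0359, -0.0001]]
foot far edge (46,+-22) [[0.0463, 0.0213], [0.0463, -0.0218]]
frame corners (119/59,+-50) [[0.122, 0.0501], [0.122, -0.0491], [0.0628, 0.0507], [0.0628, -0.0498]]
pred near foot corner bottom [[334.67530156 351.50879159]]
```

The guide is 1.4 mm short along the length and 0.3 mm off sideways. Its foot corner is seen at about (333,350) against a predicted (335,351), so the 10 mm height is confirmed. One small correction before I hand in.

Request:
carry_out(steps=[{"xyz": [0.06, 0.02, 0], "rot": [0, 0, 0]}, {"xyz": [0.12, 0.05, 0], "rot": [0, 0, 0]}, {"xyz": [0.12, 0.05, 0], "rot": [0, 0, 0]}, {"xyz": [0.12, 0.05, 0], "rot": [0, 0, 0]}, {"xyz": [0.12, 0.05, 0], "rot": [0, 0, 0]}, {"xyz": [0.12, 0.05, 0], "rot": [0, 0, 0]}, {"xyz": [0.12, 0.05, 0], "rot": [0, 0, 0]}, {"xyz": [0.12, 0.05, 0], "rot": [0, 0, 0]}])

```text
t: 21.0
tool_pos: [0.5, 0.2648, 0.0581]
orientation: [-2.389, 2.04, 0.0]
force: [0.5, -0.0, -1.5]
opening: 0.0239
```

Run:
```python
from h import *
s=st(); print(abs(s["dq"]).max()); c,im=grab("top","t13"); cv2.imwrite("pics/t13b.png",im)
close_job()
```

```text
t 21.0 tcp [0.5    0.2648 0.0581] yaw -80.99 z [-0.  0. -1.] open 0.023904823475539114 F [ 0.45 -0.03 -1.53]
0.0014552282851454982
the job is handed in; nothing more can be done
```

View pics/t13.png

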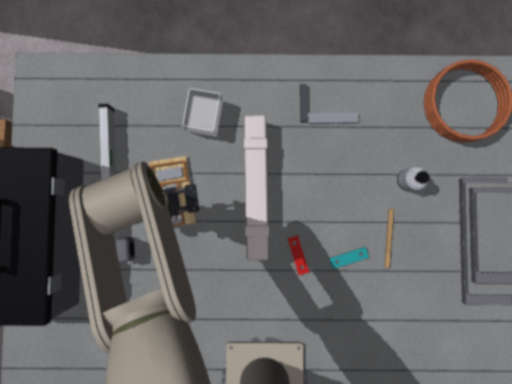

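I laid the plate in the long compartment and let go of it. I then carried the guide over the trunking with its underside at about 158 mm, and handed the job in at about 21 s with the gripper still holding the guide over the plate. No verdict was reported.

**Plate:** after release it measured at (0.4999, 0.2646) m, within about 1 mm of the compartment's centre at (0.5004, 0.2651) m and aligned to within about 0.1°.

**Guide:** the gripper's final position was (0.500, 0.2648) m, within about 0.3 mm of the plate's centre. It was level and lengthwise to within about 0.1°, with the guide about 10 mm above the plate and the arm still. I made the last 1.3 mm correction from the measured offset and checked it only by the gripper's position, not with another wrist picture.

**Everything else:** in the last top view the bystanders look unmoved, though the arm hides part of the tray and the spirit level.

**Disagreements:**
- The camera fixes of the tray differed by 1 to 2 mm, in line with the stated calibration accuracy.
- One automatic measurement of the plate's holes was about 2 mm off because its window caught the plate's edges. I used hole positions read off the enlarged picture instead.

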